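# Dispense one balm tin and push it onto the order sheet

## Task

Press the tin dispenser's plunger all the way down once and let it come back up, so that a single tin comes out, then push that tin with the fingertips across the counter onto the sheet of wrapping paper with the rest of the order, so that it lies flat and wholly on the paper. Push the tin only, do not pick it up or tip it over, dispense no second tin, and leave the jar, the carton and the mortar where they are.

Things in the scene. Friction and masses are not known exactly. Their poses are not given: they have to be found in the camera images.
- plunger (a joint): The dispenser's plunger: a vertical steel rod with a black palm knob, pressed straight down from above. 0 = up (rest), 0.038 m = all the way down (end stop). A spring pushes it back up: about 3 N at the top, 8 N at the bottom. Pressing it drives a slide forward twice as far: it pushes the lowest tin out of the hopper. When it comes up the next tin drops; pressing again would push that one out.
- plunger_top (a point): Centre of the top of the plunger's knob (round, 34 mm across, 158 mm above the counter at rest, 120 mm when fully down), 94 mm behind the hopper's middle (dispenser x = -94 mm, y = 0). It moves with the plunger.
- dispenser: Steel tin dispenser, fixed to the counter. Origin on the counter under the middle of the hopper; x axis = direction in which tins come out (away from the robot), y left, z up. Base plate 3 mm thick, x = -120 to +104 mm, y = -30 to 30 mm, flat and open on both sides in front of the hopper. Hopper 51 x 51 mm, 70 mm high, about the origin. Plunger frame 46 mm wide, 94 mm high, behind it.
- outlet (a point): Point on the dispenser's base plate in front of the hopper (73 mm ahead of the hopper's middle, 3 mm above the counter), where the middle of the tin's underside is after a full press; the tin stands free there, 26 mm clear of the hopper.
- tin1_center (a point): Centre (half-way up) of the lowest tin in the hopper, the one that comes out: a plain round flat aluminium balm tin, 44 mm across, 16 mm high, about 30 g; centre 11 mm above the counter on the base plate, 8 mm on the counter.
- tin2_center (a point): Centre of the second tin, same kind, lying on the first in the hopper.
- tin3_center (a point): Centre of the third tin, same kind.
- tin4_center (a point): Centre of the fourth (top) tin, same kind; its top is 67 mm above the counter at the start.
- sheet: The order sheet: a square of cream-white wrapping paper with fold lines, 180 x 180 mm, flat and fast on the counter (too thin to feel), to the left or to the right of the dispenser's front. Origin at its centre, x and y axes along its edges, x roughly away from the robot. The jar and the carton stand on its far part (x from about 30 mm on); the near part is free for the tin.
- jar: Small amber pill jar with a white cap, 38 mm across, 62 mm high, standing on the far part of the sheet; origin at the centre of its underside.
- carton: Small cream carton with a red band, lying on the far part of the sheet, 36 x 72 x 28 mm high; origin at the centre of its underside, longer side along its y axis.
- mortar: Brass mortar, 84 mm across the rim, 66 mm high, with its pestle leaning in it (top at about 107 mm), on the other side of the dispenser from the sheet; origin at the centre of its underside.
There are look-alikes about, which are no part of the job. Of the things shaped like the dispenser, the steel one is meant.

How it is judged:
By the outcome, as a careful person would: the job done as asked, in the order asked, and still so for the second after the job is handed in, with the robot touching nothing.
It also fails if it takes over 54 s, if anything falls off the work surface, if the arm or the gripper's body presses on something with over 40 N, if the wrist force passes 120 N, or if a joint passes its speed limit or range.

## Robot

A 6-joint arm with a two-finger parallel gripper is mounted at the origin on the work surface. World frame = base frame: x ahead of the robot, y to its left, z up, the work surface at z = 0. Lengths are in m, angles in degrees, forces in N, time in s.
With the tool pointing down it reaches from about 0.4 to 0.825 m from the base axis. Payload 7 kg.
Tool frame: the origin (TCP) lies at the centre of the arm's flange, where the gripper is bolted on; the fingertips stand 178 mm ahead of it and the grasp point (between the pads) lies 159 mm ahead of it (tip_reach is the distance from the TCP to the fingertips, in m); z points along the fingers, y is the line along which they close (so a half turn about z gives the same grasp; the last joint's range is limited). The gripper opens to 88 mm and grips with 3 to 60 N. Pads are 19 mm wide; open, the fingers measure 130 mm over their backs; the gripper's body (78 mm by 193 mm) begins 47 mm behind the grasp point.
Start: joints at [84.803, 20.546, 0.682, 0, -70.136, -16.507], TCP at [0.25, 0.627, 0.405] pointing down, gripper open.
Joint ranges: [-176.03, 176.03], [-82.01, 121.73], [-58.28, 71.71], [-173.87, 95.51], [-174.79, -0.11], [-173.66, 173.66]. Speed limits (degrees/s): [136.94, 136.94, 172.46, 180, 180, 180].

## Interface

Orientations are given as [roll, pitch, yaw] about the fixed x, y, z axes, in that order (R = Rz(yaw) Ry(pitch) Rx(roll)).
In Python, from plant import * gives the robot as it stands.
- The arm moves only by the shell command python3 -m handwheel 'ROWS'. ROWS is JSON, a list of rows, each a list of 7 numbers: the opening, from -1 (shut) to 1 (fully open), then the shift along the tool's x, y, z as a fraction of full scale, then the turn, a rotation vector about the tool's x, y, z as a fraction of full scale. A call has 1 to 5 rows; each row shifts and turns the commanded pose from where the row before left it, along the tool's axes as they then stand; what a row does not reach is not made up. Full scale, the value 1, is 0.025 m for a shift and 6 degrees for a turn. A row lasts 1/8 s, in which the tool goes at most 62.5 mm and 10.7 degrees, less where a joint would pass 70% of its speed; a pose out of reach is approached as far as the arm can. A call with a number of a shift or a turn outside -1 to 1 is refused whole. A call with a gripper value outside its range is refused whole. The fingers move at their own pace and stop on an object; the grip force is fixed at half the most. Time passes only in rows, so rows that do not move let the fingers close. It gives the time, the measured TCP pose, the force, the opening and the grip force at its end, in the units of the state.
- get_obs(): the state, without advancing time (a new reading comes with each control period).
- snapshot(name): name is "scene" or "top" or "wrist"; returns a dict with "color" (400x640x3 uint8, red, green, blue), "fx", "fy", "cx", "cy" (pixels), "R" (3x3) and "t" (3): a world point X has camera coordinates R X + t; the wrist camera has in their place "tool_from_camera" (4x4, takes a point from camera to tool coordinates, whose origin is the TCP and whose axes are the flange's). Camera axes: x right, y down, z forward; pixel columns grow to the right and rows downward; lengths in m; the calibration is good to about 2 mm. A picture is of the moment at which its call begins: read the wrist's pose just before it. There is no depth.
- close_job(): hands the job in; it is judged then, once.
The state is a dict: "clock": time; "joint_pos": joint angles; "qvel": joint speeds; "tau": joint torques, N m; "tool_pos": TCP position; "orientation": TCP orientation; "force": force on the tool from outside, world axes, zero at the start; "moment": the same for the moment, N m; "opening": finger opening in m; "gripper_force": force on a finger pad.
Only numpy, scipy, OpenCV 4.12 (cv2) and the standard library are available. Lean on these libraries where they do the work, as an engineer would, in place of code of your own. Each camera call takes 0.05 s, during which the arm holds its last target. There are 200 camera calls.

## Working session

There is one attempt and no reset: what is moved stays moved. The work goes in short steps, Python scripts to look and compute and a shell command to move; the robot and the scene stay as the last step left them, time stands still between calls to the robot, and variables do not carry over. Pictures are saved under pics/ and viewed, at most 10 in all, crops included, and the job is handed in when it is done.

```bash
mkdir -p pics; ls; python3 - <<'E'
from plant import *
import cv2,numpy as np,pickle
o=get_obs();print(o)
d={}
for n in("scene","top"):
    s=snapshot(n);d[n]=s;cv2.imwrite(f"pics/{n}0.png",s["color"][:,:,::-1])
    print(n,s["fx"],s["fy"],s["cx"],s["cy"],np.round(s["R"],3).tolist(),s["t"])
pickle.dump(d,open("snap0.pkl","wb"))
E
```

```text
pics
{'clock': 0.0, 'joint_pos': array([ 8.48052872e+01,  2.05907656e+01,  6.31584784e-01, -2.02438024e-02,
       -7.01365381e+01, -1.65059435e+01]), 'qvel': array([ 0.06557501, -0.00558046, -0.04247759,  0.07978913, -0.00326106,
       -0.02802032]), 'tau': array([-5.84591580e-04, -5.82714915e+01,  2.93070155e+01,  6.99751407e+00,
        7.01569792e-03, -1.58627681e-04]), 'tool_pos': array([0.24952355, 0.62695741, 0.40371298]), 'orientation': array([ 1.79902819e+02, -8.95170287e-03, -2.17075430e+01]), 'force': array([ 0.0185077 , -0.99066953,  1.05264686]), 'moment': array([-0.01575496, -0.01934099,  0.0157019 ]), 'gripper_force': 0.0, 'opening': 0.08741213775472069}
scene 427.63948127396907 427.63948127396907 321.81699043906025 203.97962565657846 [[-0.505, 0.863, -0.024], [0.504, 0.272, -0.82], [-0.701, -0.426, -0.572]] [ 0.30939488 -0.17675335  1.38268975]
top 455.4695309025626 455.4695309025626 314.10040835626427 200.38373404774075 [[-0.024, -1.0, 0.009], [-0.982, 0.022, -0.186], [0.186, -0.013, -0.982]] [0.01436871 0.60249052 0.88708935]
```

View pics/top0.png

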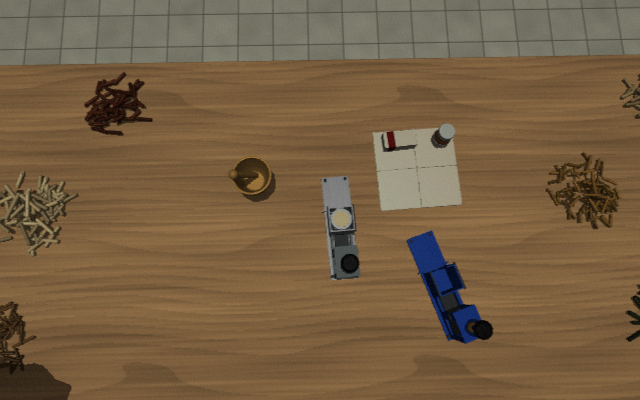

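View pics/scene0.png

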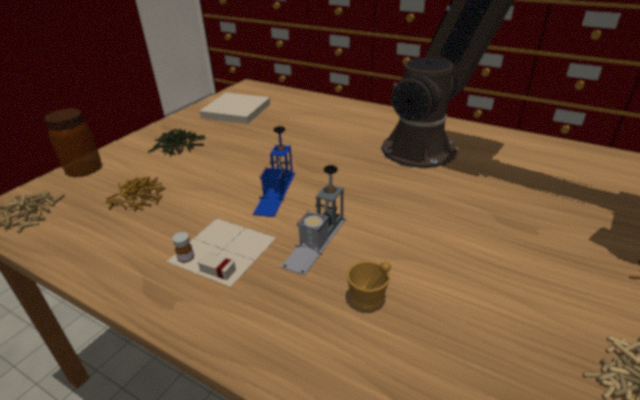

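The top view shows two dispenser shapes: steel at about (341,228), knob (347,263), and blue at about (447,287), knob (483,329). The steel one fits the description. The sheet lies to its right, with corners near (373,131), (457,127), (461,206) and (382,210). The carton is at (398,142), the jar at (443,136) and the mortar at (253,177). I'll confirm with one crop and measure.

```bash
cat > h.py <<'E'
import numpy as np,cv2,pickle
def ray(s,u,v):
    d=np.array([(u-s["cx"])/s["fx"],(v-s["cy"])/s["fy"],1.]);R=np.array(s["R"]);t=np.array(s["t"])
    return -R.T@t,R.T@d
def onz(s,u,v,z):
    c,d=ray(s,u,v);return c+d*(z-c[2])/d[2]
def two(s1,p1,s2,p2):
    c1,d1=ray(s1,*p1);c2,d2=ray(s2,*p2)
    k=np.linalg.lstsq(np.c_[d1,-d2],c2-c1,rcond=None)[0]
    a,b=c1+k[0]*d1,c2+k[1]*d2
    return (a+b)/2,np.linalg.norm(a-b)
def proj(s,X):
    p=np.array(s["R"])@X+np.array(s["t"]);return s["fx"]*p[0]/p[2]+s["cx"],s["fy"]*p[1]/p[2]+s["cy"]
E
python3 - <<'E'
from h import *
d=pickle.load(open("snap0.pkl","rb"));T=d["top"];S=d["scene"]
im=T["color"];hsv=cv2.cvtColor(im,cv2.COLOR_RGB2HSV)
# sheet
m=((hsv[...,1]<60)&(hsv[...,2]>170)).astype(np.uint8);m[:,:365]=0;m[:,475:]=0;m[:115]=0;m[220:]=0
c=max(cv2.findContours(m,0,2)[0],key=cv2.contourArea)
q=cv2.boxPoints(cv2.minAreaRect(cv2.convexHull(c)))
ap=cv2.approxPolyDP(cv2.convexHull(c),5,True)[:,0]
print("sheet box",[(p.round(1).tolist(),onz(T,*p,0)[:2].round(4).tolist()) for p in q]);print("approx",[(p.tolist(),onz(T,*p,0)[:2].round(4).tolist()) for p in ap.astype(float)])
# knob (dark) in top and scene
def dark(s,x0,x1,y0,y1,th):
    g=s["color"].max(2)[y0:y1,x0:x1];mm=(g<th).astype(np.uint8)
    c=max(cv2.findContours(mm,0,1)[0],key=cv2.contourArea);(x,y),r=cv2.minEnclosingCircle(c);M=cv2.moments(c)
    return x+x0,y+y0,r,M["m10"]/M["m00"]+x0,M["m01"]/M["m00"]+y0
kt=dark(T,332,364,248,278,50);ks=dark(S,318,344,160,180,60);print(kt,ks)
print("knob", onz(T,*kt[:2],.153),two(T,kt[:2],S,ks[:2]))
# hopper tin top
m=((hsv[...,2]>150)&(hsv[...,0]>15)&(hsv[...,0]<40)&(hsv[...,1]>25)).astype(np.uint8)[205:232,328:357]
c=max(cv2.findContours(m,0,1)[0],key=cv2.contourArea);(x,y),r=cv2.minEnclosingCircle(c);print("tin4",x+328,y+205,r,onz(T,x+328,y+205,.067))
a=cv2.resize(im[115:290,320:470],None,fx=4,fy=4,interpolation=cv2.INTER_CUBIC)[:,:,::-1][:600*7//6]
b=cv2.resize(a,(514,600));cv2.imwrite("pics/crop1.png",b)
for n,p in dict(pl=(322,179),pr=(348.5,177)).items(): print(n,onz(T,*p,.003))
E
```

```text
Traceback (most recent call last):
ValueError: max() iterable argument is empty
```

```bash
cat > m.py <<'E'
from h import *
d=pickle.load(open("snap0.pkl","rb"));T=d["top"];S=d["scene"]
im=T["color"];hsv=cv2.cvtColor(im,cv2.COLOR_RGB2HSV)
print(hsv[190,400],hsv[220,470],hsv[218,341],hsv[190,335],hsv[263,347],hsv[120,420])
m=((hsv[...,1]<75)&(hsv[...,2]>130)).astype(np.uint8);m[:,:365]=0;m[:,475:]=0;m[:115]=0;m[220:]=0
c=max(cv2.findContours(m,0,2)[0],key=cv2.contourArea)
ap=cv2.approxPolyDP(cv2.convexHull(c),5,True)[:,0]
print("sheet",[(p.tolist(),onz(T,*p,0)[:2].round(4).tolist()) for p in ap.astype(float)])
def dark(s,x0,x1,y0,y1,th):
    g=s["color"].max(2)[y0:y1,x0:x1];mm=(g<th).astype(np.uint8)
    c=max(cv2.findContours(mm,0,1)[0],key=cv2.contourArea);(x,y),r=cv2.minEnclosingCircle(c)
    return x+x0,y+y0,r
kt=dark(T,332,364,248,278,50);ks=dark(S,318,344,160,178,60);print(kt,ks)
print("knob", onz(T,*kt[:2],.153),two(T,kt[:2],S,ks[:2]))
m=((hsv[...,2]>130)&(hsv[...,0]>12)&(hsv[...,0]<45)&(hsv[...,1]>25)).astype(np.uint8)[205:232,328:357]
c=max(cv2.findContours(m,0,1)[0],key=cv2.contourArea);(x,y),r=cv2.minEnclosingCircle(c);print("tin4",x+328,y+205,r,onz(T,x+328,y+205,.067))
cv2.imwrite("pics/crop1.png",cv2.resize(im[115:290,320:470],(514,600),interpolation=cv2.INTER_CUBIC)[:,:,::-1])
for n,p in dict(pl=(322,179),pr=(348.5,177)).items(): print(n,onz(T,*p,.003))
E
python3 m.py
```

```text
[ 27  42 158] [ 16 133 146] [ 22  80 163] [ 30   2 126] [90 14 18] [ 17 130 114]
sheet [([452.0, 138.0], [0.7501, -0.3155]), ([461.0, 203.0], [0.6004, -0.3234]), ([382.0, 210.0], [0.5886, -0.1484]), ([373.0, 133.0], [0.7656, -0.1371]), ([437.0, 128.0], [0.7745, -0.2832])]
(349.0, 263.5, 9.962529182434082) (330.0, 168.5, 6.020897388458252)
knob [ 0.46679791 -0.0585083   0.153     ] (array([ 0.46695578, -0.05881729,  0.15230809]), np.float64(0.0005554680986495902))
tin4 341.0 218.5 8.381627082824707 [ 0.56197816 -0.05306371  0.067     ]
pl [ 0.6605031  -0.01869973  0.003     ]
pr [ 0.66378351 -0.07749585  0.003     ]
```

View pics/crop1.png

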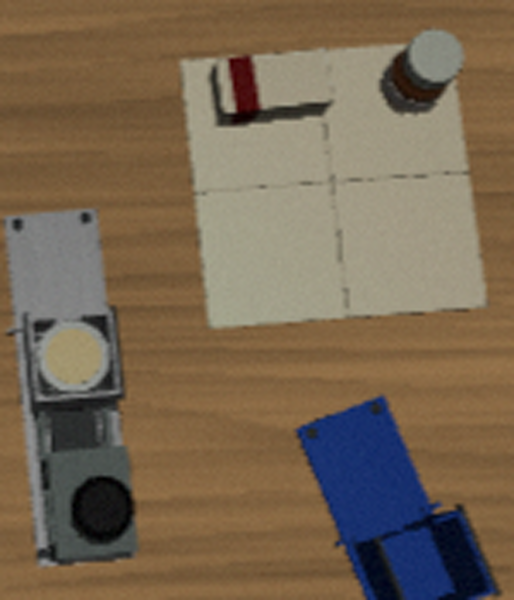

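The crop confirms the steel dispenser: cream-lit tin top in the hopper, black knob at crop (102,509). The knob measures (0.467, -0.059, 0.152), mid-knob height as expected. The dispenser yaw is about 3.6°, the hopper at (0.562,-0.053), the outlet at about (0.634,-0.048), and the sheet centre at about (0.684,-0.232) with a yaw of about 3.8°. First I turn to yaw -86.4° and shut the fingers.

```bash
python3 -m handwheel '[[-1,0,-1,0,0,0,1],[-1,0,-1,0,0,0,1],[-1,0,0,0,0,0,1],[-1,0,0,0,0,0,1],[-1,0,0,0,0,0,1]]' && python3 -m handwheel '[[-1,0,0,0,0,0,1],[-1,0,0,0,0,0,1],[-1,0,0,0,0,0,1],[-1,0,0,0,0,0,1],[-1,0,0,0,0,0,1]]' && python3 -m handwheel '[[-1,0,0,0,0,0,0.78],[-1,0,0,0,0,0,0],[-1,0,0,0,0,0,0]]'
```

```text
clock: 0.72
tool_pos: [0.2705, 0.6725, 0.4038]
orientation: [179.9, -0.0, -51.9]
force: [0.5, 0.4, 0.1]
opening: 0.043
gripper_force: 0.0
clock: 1.35
tool_pos: [0.2704, 0.6724, 0.404]
orientation: [180.0, -0.1, -81.9]
force: [0.7, 0.5, -0.1]
opening: 0.0008
gripper_force: 0.0
clock: 1.72
tool_pos: [0.2705, 0.6725, 0.4043]
orientation: [180.0, -0.0, -86.3]
force: [0.2, -0.2, 0.7]
opening: 0.0004
gripper_force: 0.0
```

```bash
python3 -m handwheel '[[-1,1,-1,0,0,0,0],[-1,1,-1,0,0,0,0],[-1,1,-1,0,0,0,0],[-1,1,-1,0,0,0,0],[-1,1,-1,0,0,0,0]]' && python3 -m handwheel '[[-1,1,-0.96,0,0,0,0],[-1,1,0,0,0,0,0],[-1,1,0,0,0,0,0],[-1,1,0,0,0,0,0],[-1,1,0,0,0,0,0]]' && python3 -m handwheel '[[-1,1,0,0,0,0,0],[-1,1,0,0,0,0,0],[-1,1,0,0,0,0,0],[-1,1,0,0,0,0,0],[-1,1,0,0,0,0,0]]' && python3 -m handwheel '[[-1,1,0,0,0,0,0],[-1,1,0,0,0,0,0],[-1,1,0,0,0,0,0],[-1,1,0,0,0,0,0],[-1,1,0,0,0,0,0]]' && python3 -m handwheel '[[-1,1,0,0,0,0,0],[-1,1,0,0,0,0,0],[-1,1,0,0,0,0,0],[-1,1,0,0,0,0,0],[-1,1,0,0,0,0,0]]' && python3 -m handwheel '[[-1,1,0,0,0,0,0],[-1,1,0,0,0,0,0],[-1,1,0,0,0,0,0],[-1,1,0,0,0,0,0],[-1,0.7,0,0,0,0,0]]' && python3 -m handwheel '[[-1,0,0,1,0,0,0],[-1,0,0,0,0,0,0]]'
python3 - <<'E'
from plant import *
import cv2
o=get_obs();print(o["tool_pos"],o["orientation"])
s=snapshot("wrist");cv2.imwrite("pics/w1.png",s["color"][:,:,::-1])
print(s["tool_from_camera"],s["fx"],s["cx"],s["cy"])
E
```

```text
clock: 2.35
tool_pos: [0.4039, 0.5548, 0.4047]
orientation: [180.0, 0.0, -86.3]
force: [-0.3, 0.5, 0.3]
opening: 0.0007
gripper_force: 0.0
clock: 2.98
tool_pos: [0.435, 0.4315, 0.4047]
orientation: [-180.0, 0.0, -86.3]
force: [-0.2, 0.6, -0.3]
opening: 0.0005
gripper_force: 0.0
clock: 3.6
tool_pos: [0.4429, 0.306, 0.4047]
orientation: [-180.0, 0.0, -86.4]
force: [-0.0, -0.3, -1.2]
opening: 0.0003
gripper_force: 0.0
clock: 4.22
tool_pos: [0.4507, 0.1812, 0.4047]
orientation: [-180.0, 0.0, -86.4]
force: [0.3, -0.3, -0.5]
opening: 0.0007
gripper_force: 0.0
clock: 4.85
tool_pos: [0.4584, 0.0565, 0.4047]
orientation: [-180.0, 0.0, -86.4]
force: [0.1, -0.0, -0.5]
opening: 0.0007
gripper_force: 0.0
clock: 5.48
tool_pos: [0.4656, -0.0608, 0.4047]
orientation: [-180.0, -0.0, -86.4]
force: [-0.2, 0.1, -0.8]
opening: 0.0003
gripper_force: 0.0
clock: 5.72
tool_pos: [0.4651, -0.0601, 0.3783]
orientation: [179.8, -0.0, -86.4]
force: [0.2, 0.8, 0.3]
opening: 0.0006
gripper_force: 0.0
[ 0.46508814 -0.06008934  0.37833899] [ 1.79810920e+02 -1.91038313e-02 -8.64440582e+01]
[[ 4.92784671e-04 -9.59235426e-01 -2.82607776e-01  7.74177913e-02]
 [ 9.99999096e-01  8.26191268e-04 -1.06057841e-03 -2.00723691e-04]
 [ 1.25083246e-03 -2.82606998e-01  9.59234966e-01  1.99736812e-02]
 [ 0.00000000e+00  0.00000000e+00  0.00000000e+00  1.00000000e+00]] 348.38934955209504 320.8948169402971 197.78600504923162
```

View pics/w1.png

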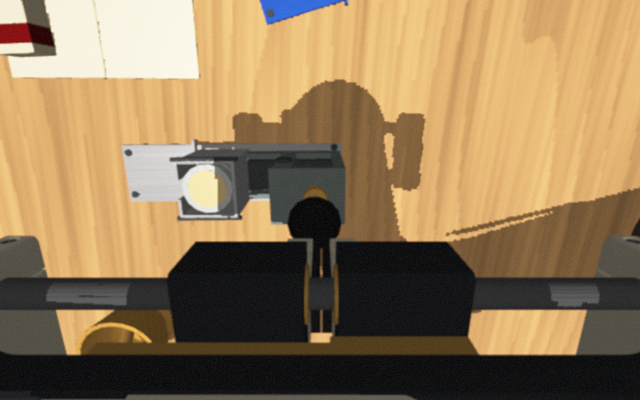

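The wrist view shows the knob at about (314,220), radius 27, just past the shut fingertips. It lies about 3 mm along tool +x and 4 mm along -y. I correct for that and press.

```bash
python3 -m handwheel '[[-1,0.1,-0.14,0.8,0,0,0],[-1,0,0,0.7,0,0,0],[-1,0,0,0,0,0,0]]' && python3 -m handwheel '[[-1,0,0,0.4,0,0,0],[-1,0,0,0.4,0,0,0],[-1,0,0,0,0,0,0]]' && python3 -m handwheel '[[-1,0,0,0.4,0,0,0],[-1,0,0,0.3,0,0,0],[-1,0,0,0,0,0,0]]'
```

```text
clock: 6.15
tool_pos: [0.4696, -0.0615, 0.3421]
orientation: [179.9, -0.0, -86.4]
force: [-0.4, -0.3, 0.8]
opening: 0.0003
gripper_force: 0.0
clock: 6.52
tool_pos: [0.4705, -0.0612, 0.323]
orientation: [-179.8, -0.0, -86.3]
force: [1.3, -0.5, 5.2]
opening: 0.0005
gripper_force: 2.3
clock: 6.9
tool_pos: [0.4706, -0.0613, 0.3057]
orientation: [-179.9, -0.0, -86.3]
force: [-0.5, -0.6, 7.3]
opening: 0.0001
gripper_force: 3.5
```

```bash
python3 -m handwheel '[[-1,0,0,0.3,0,0,0],[-1,0,0,0,0,0,0]]' && python3 -m handwheel '[[-1,0,0,0.12,0,0,0],[-1,0,0,0,0,0,0]]'
```

```text
clock: 7.15
tool_pos: [0.4706, -0.0612, 0.2986]
orientation: [-179.8, -0.0, -86.3]
force: [0.5, 0.6, 7.0]
opening: 0.0004
gripper_force: 4.0
clock: 7.4
tool_pos: [0.4706, -0.0613, 0.298]
orientation: [-179.8, -0.0, -86.3]
force: [-10.7, 3.1, 34.5]
opening: 0.0008
gripper_force: 17.5
```

End stop reached: the force jumps to 34 N at tip z of about 0.120. I rise straight up and then move ahead, to the left of the tin.

```bash
python3 -m handwheel '[[-1,0,0,-0.6,0,0,0],[-1,0,0,-0.7,0,0,0],[-1,0,0,-0.8,0,0,0],[-1,0,0,-1,0,0,0],[-1,0,0,-1,0,0,0]]' && python3 -m handwheel '[[-1,0,-1,0,0,0,0],[-1,0,-1,0,0,0,0],[-1,-0.5,-1,0,0,0,0],[-1,-0.5,-1,0,0,0,0],[-1,-0.5,-1,0,0,0,0]]' && python3 -m handwheel '[[-0.4,-0.5,-1,0,0,0,0],[-0.4,-0.5,-0.9,0,0,0,0],[-0.4,0,0,0,0,0,0]]'
python3 - <<'E'
from plant import *
import cv2,numpy as np,pickle
o=get_obs();print(o["tool_pos"],o["orientation"])
w=snapshot("wrist");s=snapshot("top");pickle.dump((o,w,s),open("snap2.pkl","wb"))
cv2.imwrite("pics/w2.png",w["color"][:,:,::-1])
cv2.imwrite("pics/t2.png",cv2.resize(s["color"][115:290,220:470],None,fx=3,fy=3)[:,:,::-1])
E
```

```text
clock: 8.02
tool_pos: [0.4694, -0.0614, 0.3976]
orientation: [180.0, 0.0, -86.4]
force: [0.9, 1.1, -0.8]
opening: 0.0004
gripper_force: 0.0
clock: 8.65
tool_pos: [0.5926, -0.0157, 0.3967]
orientation: [180.0, 0.0, -86.4]
force: [1.0, 0.3, 0.8]
opening: 0.0005
gripper_force: 0.0
clock: 9.02
tool_pos: [0.6388, 0.0127, 0.3958]
orientation: [179.9, -0.0, -86.3]
force: [-0.7, 0.3, -0.3]
opening: 0.0234
gripper_force: 0.0
[0.63877604 0.01272863 0.39582519] [ 1.79922861e+02 -4.93747623e-03 -8.63431147e+01]
```

View pics/w2.png

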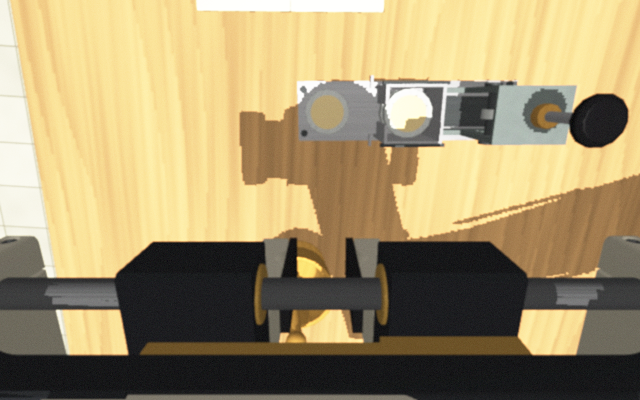

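The wrist view shows one tin out on the plate at about (328,111). The hopper with the next tin is at (411,112), the plunger is up, and the mortar lies below and behind the fingers at (310,270). I'll locate the tin and the mortar.

```bash
cat > loc.py <<'E'
from h import *
from scipy.spatial.transform import Rotation as Ro
def wcam(o,w):
    M=np.eye(4);M[:3,:3]=Ro.from_euler("xyz",o["orientation"],degrees=True).as_matrix();M[:3,3]=o["tool_pos"]
    C=np.linalg.inv(M@np.array(w["tool_from_camera"]));w=dict(w);w["R"]=C[:3,:3];w["t"]=C[:3,3];return w
E
python3 - <<'E'
from loc import *
o,w,T=pickle.load(open("snap2.pkl","rb"));W=wcam(o,w)
im=w["color"];hsv=cv2.cvtColor(im,cv2.COLOR_RGB2HSV)
for y in (100,112,124): print([tuple(map(int,hsv[y,x])) for x in range(292,372,6)])
m=((hsv[...,1]>70)&(hsv[...,0]<35)).astype(np.uint8)[84:138,304:372]
c=max(cv2.findContours(m,0,1)[0],key=cv2.contourArea);(x,y),r=cv2.minEnclosingCircle(c)
print("tin lid",x+304,y+84,r,onz(W,x+304,y+84,.019))
print("plate corners",onz(W,299,81,.003),onz(W,299,140,.003),"sheet edge",onz(W,197,10,0),onz(W,383,12,0))
T0=pickle.load(open("snap0.pkl","rb"))["top"]
print("mortar rim",onz(T0,254,176,.066),"pestle",onz(T0,233,174,.107))
cv2.imwrite("pics/c2.png",cv2.resize(im[70:150,280:460],None,fx=4,fy=4,interpolation=2)[:,:,::-1])
E
```

```text
[(21, 107, 246), (15, 2, 252), (30, 4, 140), (30, 8, 159), (21, 81, 183), (20, 94, 187), (21, 92, 181), (21, 91, 183), (30, 19, 160), (170, 5, 143), (0, 4, 143), (0, 2, 142), (15, 7, 144), (162, 9, 144)]
[(17, 130, 149), (14, 45, 148), (30, 2, 140), (21, 47, 167), (21, 94, 184), (20, 95, 180), (21, 95, 183), (21, 95, 180), (21, 93, 179), (40, 10, 157), (135, 4, 139), (0, 4, 139), (0, 6, 139), (120, 2, 138)]
[(15, 136, 144), (15, 60, 153), (173, 7, 143), (50, 5, 151), (22, 76, 174), (20, 97, 182), (21, 95, 183), (22, 93, 181), (38, 7, 154), (10, 6, 135), (150, 6, 138), (30, 4, 139), (0, 2, 139), (30, 2, 137)]
tin lid 326.8950614929199 111.82098770141602 16.436092376708984 [ 0.63686924 -0.04904848  0.019     ]
plate corners [ 0.66692414 -0.07687703  0.003     ] [ 0.66415193 -0.01738653  0.003     ] sheet edge [ 0.76894431 -0.13593331  0.        ] [ 0.58859219 -0.14580055  0.        ]
mortar rim [0.65492725 0.1238401  0.066     ] pestle [0.64971594 0.16035196 0.107     ]
```

View pics/c2.png

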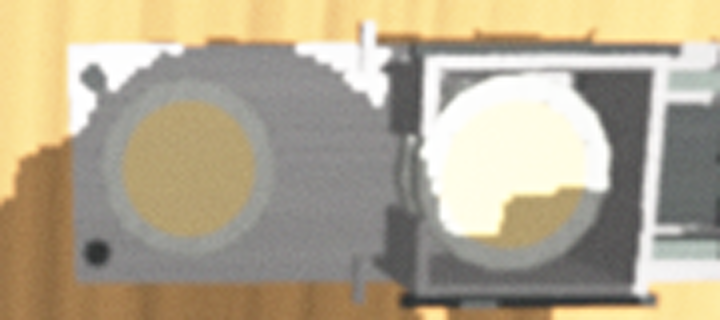

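The tin is at (0.637,-0.049), matching the outlet estimate. The mortar rim starts at y≈0.08, clear of the gripper. I descend beside the tin with the fingers about 25 mm apart to cradle it.

```bash
python3 -m handwheel '[[-0.4,0,0.23,1,0,0,0],[-0.4,0,0,1,0,0,0],[-0.4,0,0,1,0,0,0],[-0.4,0,0,1,0,0,0],[-0.4,0,0,1,0,0,0]]' && python3 -m handwheel '[[-0.4,0,0,1,0,0,0],[-0.4,0,0,1,0,0,0],[-0.4,0,0,0.8,0,0,0],[-0.4,0,0,0.3,0,0,0],[-0.4,0,0,0,0,0,0]]'
```

```text
clock: 9.75
tool_pos: [0.6314, 0.011, 0.2715]
orientation: [-180.0, 0.0, -86.4]
force: [1.0, 0.8, -0.2]
opening: 0.0261
gripper_force: 0.0
clock: 10.38
tool_pos: [0.6319, 0.0112, 0.1944]
orientation: [180.0, -0.0, -86.4]
force: [0.5, 0.2, 0.7]
opening: 0.0263
gripper_force: 0.0
```

```bash
python3 -m handwheel '[[-0.4,0,-0.05,0.25,0,0,0],[-0.4,0.4,0,0,0,0,0],[-0.4,0.4,0,0,0,0,0],[-0.4,0.3,0,0,0,0,0],[-0.4,0,0,0,0,0,0]]' && python3 -m handwheel '[[-0.4,0.3,0,0,0,0,0],[-0.4,0.3,0,0,0,0,0],[-0.4,0.3,0,0,0,0,0],[-0.4,0.3,0,0,0,0,0],[-0.4,0,0,0,0,0,0]]'
python3 - <<'E'
from plant import *
import cv2
o=get_obs();print(o["tool_pos"],o["force"])
cv2.imwrite("pics/w3.png",snapshot("wrist")["color"][:,:,::-1])
E
```

```text
clock: 11.0
tool_pos: [0.6351, -0.0168, 0.188]
orientation: [-180.0, 0.0, -86.5]
force: [0.4, -0.1, 0.7]
opening: 0.0263
gripper_force: 0.0
clock: 11.62
tool_pos: [0.637, -0.0465, 0.1878]
orientation: [180.0, -0.0, -86.4]
force: [0.5, 1.3, -0.4]
opening: 0.0262
gripper_force: 0.0
[ 0.63698074 -0.04651976  0.1878455 ] [ 0.54168961  1.32698134 -0.39820789]
```

View pics/w3.png

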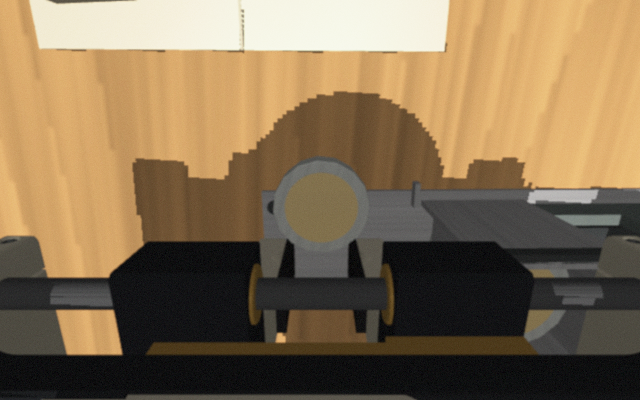

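The tin is cradled centrally between the fingers at (320,205), at the plate's edge, with the sheet straight ahead. I keep pushing and lower a little once off the plate.

```bash
python3 -m handwheel '[[-0.4,0.3,0,0,0,0,0],[-0.4,0.3,0,0,0,0,0],[-0.4,0.3,0,0,0,0,0],[-0.4,0.3,0,0,0,0,0],[-0.4,0.3,0,0,0,0,0]]' && python3 -m handwheel '[[-0.4,0.35,0,0,0,0,0],[-0.4,0.35,0,0,0,0,0],[-0.4,0.35,0,0,0,0,0],[-0.4,0.35,0,0,0,0,0],[-0.4,0.35,0,0.1,0,0,0]]' && python3 -m handwheel '[[-0.4,0.35,0,0,0,0,0],[-0.4,0.35,0,0,0,0,0],[-0.4,0.3,0,0,0,0,0],[-0.4,0.2,0,0,0,0,0],[-0.4,0,0,0,0,0,0]]'
python3 - <<'E'
from plant import *
import cv2
o=get_obs();print(o["tool_pos"],o["force"])
cv2.imwrite("pics/w4.png",snapshot("wrist")["color"][:,:,::-1])
E
```

```text
clock: 12.3
tool_pos: [0.6394, -0.0839, 0.1879]
orientation: [180.0, 0.0, -86.4]
force: [1.0, 0.1, 0.8]
opening: 0.0263
gripper_force: 0.1
clock: 12.92
tool_pos: [0.6423, -0.1275, 0.1856]
orientation: [-180.0, 0.0, -86.4]
force: [-0.1, -0.1, 0.8]
opening: 0.0263
gripper_force: 0.3
clock: 13.55
tool_pos: [0.644, -0.1572, 0.1854]
orientation: [-180.0, -0.0, -86.4]
force: [0.2, -0.1, 0.5]
opening: 0.0264
gripper_force: 0.0
[ 0.64403482 -0.15724992  0.18541008] [ 0.16495641 -0.09179247  0.54266251]
```

View pics/w4.png

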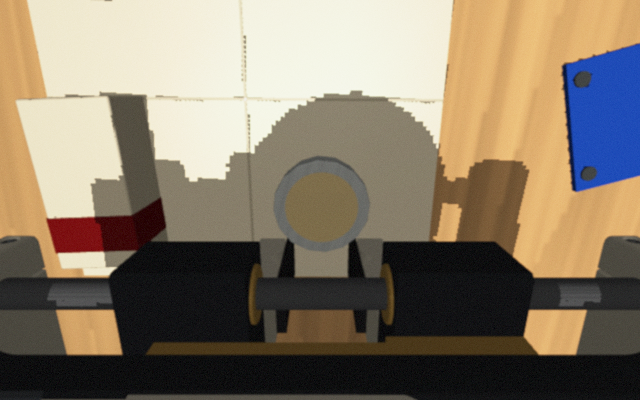

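The tin lies on the sheet at (321,203), clear of the carton at (100,170). I push 25 mm further for margin, then back off and rise.

```bash
python3 -m handwheel '[[-0.4,0.3,0,0,0,0,0],[-0.4,0.3,0,0,0,0,0],[-0.4,0.25,0,0,0,0,0],[-0.4,0.15,0,0,0,0,0],[-0.4,0,0,0,0,0,0]]' && python3 -m handwheel '[[-0.4,-0.4,0,0,0,0,0],[-0.4,-0.4,0,0,0,0,0],[-0.4,-0.2,0,-0.6,0,0,0],[-0.4,0,0,-1,0,0,0],[-0.4,0,0,-1,0,0,0]]' && python3 -m handwheel '[[-0.4,0,0,-1,0,0,0],[-0.4,0,0,-1,0,0,0],[-0.4,0,0,-1,0,0,0],[-0.4,0,0,-1,0,0,0],[-0.4,0,0,-1,0,0,0]]' && python3 -m handwheel '[[-0.4,-1,1,-0.5,0,0,0],[-0.4,-1,1,0,0,0,0],[-0.4,-1,1,0,0,0,0],[-0.4,-1,1,0,0,0,0],[-0.4,0,0,0,0,0,0]]'
python3 - <<'E'
from loc import *
from plant import *
o=get_obs();w=snapshot("wrist");T=snapshot("top")
cv2.imwrite("pics/t5.png",cv2.resize(T["color"][115:290,220:470],(800,560),interpolation=2)[:,:,::-1])
E
```

```text
clock: 14.22
tool_pos: [0.6456, -0.1822, 0.1854]
orientation: [180.0, -0.0, -86.4]
force: [0.5, -0.3, -0.0]
opening: 0.0263
gripper_force: 0.0
clock: 14.85
tool_pos: [0.6442, -0.1562, 0.2523]
orientation: [-180.0, -0.0, -86.3]
force: [0.9, 0.2, 0.1]
opening: 0.0261
gripper_force: 0.0
clock: 15.48
tool_pos: [0.6438, -0.1564, 0.3777]
orientation: [-179.9, -0.0, -86.3]
force: [0.4, -0.0, -0.5]
opening: 0.0264
gripper_force: 0.0
clock: 16.1
tool_pos: [0.5363, -0.062, 0.3898]
orientation: [-179.9, 0.0, -86.2]
force: [0.3, 0.9, 0.8]
opening: 0.0263
gripper_force: 0.0
```

View pics/t5.png

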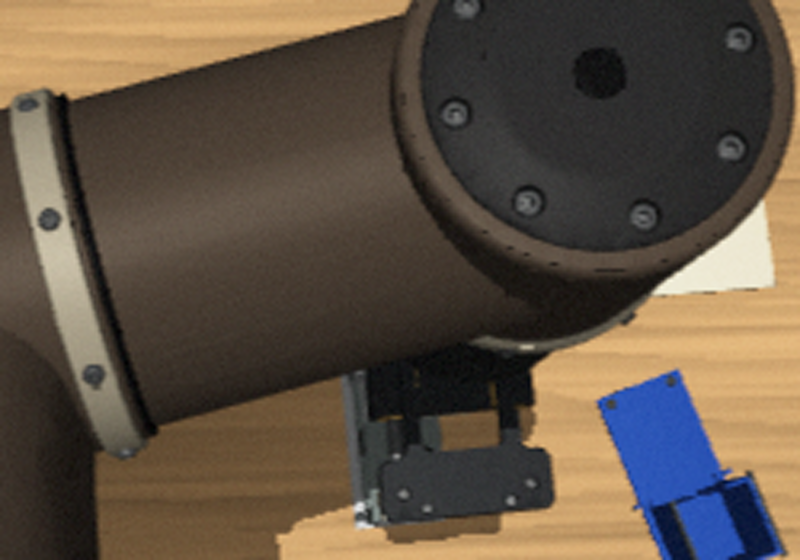

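The arm hides the sheet in that view, so I use the scene and wrist views stacked.

```bash
python3 - <<'E'
from loc import *
from plant import *
o=get_obs();w=snapshot("wrist");S=snapshot("scene");W=wcam(o,w)
print([np.round(proj(W,np.array(p)),0) for p in((.648,-.209,.016),(.5886,-.147,0),(.684,-.231,0))])
a=cv2.resize(w["color"][:240],(640,240));b=cv2.resize(S["color"][150:330,150:410],(490,340))
c=np.zeros((580,640,3),np.uint8);c[:240]=a;c[240:,:490]=b
cv2.imwrite("pics/f.png",c[:,:,::-1]);pickle.dump((o,w,S),open("snap6.pkl","wb"))
E
```

```text
[array([212.,   9.]), array([278.,  85.]), array([179., -16.])]
```

View pics/f.png

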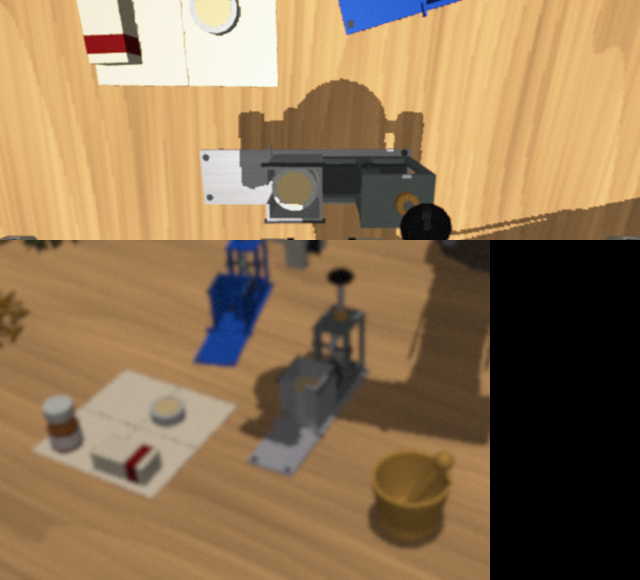

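The tin lies flat and wholly on the sheet's near part (wrist (215,10), scene crop (168,410)). The plate is empty, the plunger is up, and the jar, carton and mortar are unmoved.

```bash
python3 -c "from plant import *;print(close_job())"
```

```text
the job is handed in; nothing more can be done
None
```

The job is handed in after about 16 s of robot time: I pressed the plunger fully once and pushed the single tin onto the paper, where the last images show it flat, wholly on the sheet, and the jar, carton and mortar in place.

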